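Set up and call the carrom shot

ROBOT

A 6-joint arm with a two-finger parallel gripper is mounted at the origin on the work surface. World frame = base frame: x ahead of the robot, y to its left, z up, the work surface at z = 0. Lengths are in m, angles in rad, forces in N, time in s.
With the tool pointing down it reaches from about 0.325 to 0.9 m from the base axis. Payload 3.5 kg.
Tool frame: the origin (TCP) lies between the finger pads, 19 mm behind the fingertips; this is the grasp point; z points along the fingers, y is the line along which they close (so a half turn about z gives the same grasp; the last joint's range is limited). The gripper opens to 85 mm and grips with 20 to 120 N. Pads are 22 mm wide; open, the fingers measure 114 mm over their backs; the gripper's body (76 mm by 85 mm) begins 54 mm behind the grasp point. The pads swing forward as they close: fully open they stand 13 mm farther back than shut.
Start: joints at [1.2, 0.276, -0.026, 1.268, 0, 1.467], TCP at [0.165, 0.603, 0.25] pointing down, gripper open.
Joint ranges: [-3.12, 3.12], [-0.85, 1.88], [-1.08, 1.24], [-1.95, 2.15], [-1.57, 1.53], [-3.14, 3.14]. Speed limits (rad/s): [2.57, 2.57, 3.14, 3.14, 3.14, 3.14].

INTERFACE

Orientations are given as [roll, pitch, yaw] about the fixed x, y, z axes, in that order (R = Rz(yaw) Ry(pitch) Rx(roll)).
In Python, from workcell import r gives the robot as it stands. The module is installed in compiled form; this text tells all that it offers.
- The arm moves only by the shell command python3 -m pendant 'ROWS' [FORCE]. ROWS is JSON, a list of rows, each a list of 5 numbers: the closure, from 0 (fully open) to 1 (shut), then the shift along the tool's x, y, z as a fraction of full scale, then the turn about the tool's z as a fraction of full scale. In form: [[fingers, x, y, z, turn], ...]. A call has 1 to 10 rows; each row is the pose to reach, as a shift and turn from the pose commanded when the call began, along the tool's axes at that moment; what a row does not reach only later rows make up. Full scale, the value 1, is 20 cm for a shift and 60 degrees for a turn. A row lasts 1/8 s, in which the tool goes at most 62.5 mm and 10.7 degrees, less where a joint would pass 70% of its speed; a pose out of reach is approached as far as the arm can. A call with a number of a shift or a turn outside -1 to 1 is refused whole. A call with a gripper value outside its range is refused whole. The fingers move at their own pace and stop on an object; FORCE is the grip in N (left out, the last holds). Time passes only in rows, so rows that repeat a pose let the fingers close. It gives the time, the measured TCP pose, the force, the opening and the grip force at its end, in the units of the state.
- r.get_state(): the state, without advancing time (a new reading comes with each control period).
- r.read_camera(name): name is "scene" or "top" or "wrist"; returns a dict with "pixels" (384x512x3 uint8, red, green, blue), "depth" (384x512 float32, m along the optical axis (not along the pixel's ray), 0 where there is no reading), "mtx" (3x3 intrinsics, pixels), "extrinsics" (4x4, takes a point from camera to world coordinates). Camera axes: x right, y up, looking along -z (the intrinsics and any distortion apply to the point x, -y, -z); pixel columns grow to the right and rows downward; lengths in m; the calibration is good to about 2 mm. A picture is of the moment at which its call begins.
- r.finish_job(): hands the job in; it is judged then, once.
The state is a dict: "clock": time; "joint_positions": joint angles; "qd": joint speeds; "joint_efforts": joint torques, N m; "ee_pos": TCP position; "ee_rot": TCP orientation; "contact_force": force on the tool from outside, world axes, zero at the start; "ft_torque": the same for the moment, N m; "width": finger opening in m; "grasp_force": force on a finger pad.
Only numpy, scipy, OpenCV 4.12 (cv2) and the standard library are available. Lean on these libraries where they do the work, as an engineer would, in place of code of your own. Each camera call takes 0.05 s, during which the arm holds its last target. There are 200 camera calls.

TASK

Set up a shot for the learner who sits on your left: with the fingertips, slide the green striker over the board, without lifting it, onto the learner's base line along the left-hand rail, so that it lies across both of its black lines between the red end circles, and take the fingers off it. Then call the shot by pointing: first at the red queen, then at the right-hand corner pocket on your side of the board, each time holding the fingertips still for two seconds, two or three centimetres straight above it and touching nothing. Leave the queen, the other coins and everything else on the board untouched.

Things in the scene. Friction and masses are not known exactly. Their poses are not given: they have to be found in the camera images.
- board: the carrom board, fixed: 660 mm square outside, playing surface 560 mm square of pale plywood, 26 mm above this origin (centre of the board's underside, on the platform). Rails 50 mm wide all round, their tops 45 mm above the origin, 19 mm above the playing surface. x axis away from the robot, y to its left, z up, turned by at most 0.1 rad from the world axes
- base_line (a point): middle of the left-hand base line, on the playing surface, 88.5 mm from the left rail; axes as the board's. The base line is two thin black lines along x, 12 mm either side of this point in y, 330 mm long, with a flat printed red circle, 25 mm across, at each end, 165 mm from this point. Three more base lines lie along the other rails
- pocket (a point): centre of the mouth of the near right-hand corner pocket, a round hole of 42 mm diameter with a dark net under it, level with the playing surface; axes as the board's. The hole's edge is 7 mm from both rails; the rails rise 19 mm above this point
- striker: the green striker, a flat disc of 20.5 mm radius, 10 mm thick, about 15 g, larger than the coins; loose, slides freely on the playing surface and stops at once when it is no longer pushed; origin at the centre of its underside
- queen: the queen, the only red coin: 15 mm radius, 8 mm thick, 10 g, lying flat and loose on the playing surface; origin at the centre of its underside
- coin_black: a black coin, 15 mm radius, 8 mm thick, 10 g, lying flat and loose on the playing surface; origin at the centre of its underside
- coin_white: a white coin, 15 mm radius, 8 mm thick, 10 g, lying flat and loose on the playing surface; origin at the centre of its underside
- coin_white2: another white coin, 15 mm radius, 8 mm thick, 10 g, lying flat and loose on the playing surface; origin at the centre of its underside
- holder: round wooden coin holder with four stacks of coins, 110 mm diameter, 66 mm tall with its knob; stands loose on the far half of the board; origin at the centre of its underside
- canister: lidded stainless steel canister, 83 mm diameter, 110 mm tall; stands loose on the far half of the board; origin at the centre of its underside
- bowl: white melamine bowl, 116 mm diameter, 45 mm tall; stands loose on the far half of the board; origin at the centre of its underside
- dispenser: clear acrylic dispenser with a push plunger, 66 mm diameter, 148 mm tall; stands loose on the far half of the board; origin at the centre of its underside

How it is judged:
By the outcome, as a careful person would: the job done as asked, in the order asked, and still so for the second after the job is handed in, with the robot touching nothing.
It also fails if it takes over 61 s, if anything falls off the work surface, if the arm or the gripper's body presses on something with over 40 N, if the wrist force passes 120 N, or if a joint passes its speed limit or range.

## Working session

There is one attempt and no reset: what is moved stays moved. The work goes in short steps, Python scripts to look and compute and a shell command to move; the robot and the scene stay as the last step left them, time stands still between calls to the robot, and variables do not carry over. Pictures are saved under pics/ and viewed, at most 10 in all, crops included, and the job is handed in when it is done.

```bash
mkdir -p pics
cat > h.py <<'E'
import numpy as np, cv2
from workcell import r
def cam(n):
    d=r.read_camera(n); return d
def save(d,f): cv2.imwrite('pics/'+f,cv2.cvtColor(d['pixels'],cv2.COLOR_RGB2BGR))
def ray(d,u,v):
    K=d['mtx'];T=d['extrinsics']
    p=np.array([(u-K[0,2])/K[0,0],-(v-K[1,2])/K[1,1],-1.])
    return T[:3,3],T[:3,:3]@p
def onplane(d,u,v,z):
    o,k=ray(d,u,v); return o+k*(z-o[2])/k[2]
def pt(d,u,v):
    o,k=ray(d,u,v); return o+k*d['depth'][int(round(v)),int(round(u))]
E
python3 - <<'E'
from h import *
for n in ('top','scene'):
    d=cam(n); save(d,n+'.png'); print(n,d['mtx'].round(1).tolist(),d['extrinsics'].round(3).tolist())
s=r.get_state(); print({k:np.round(v,3).tolist() for k,v in s.items()})
E
```

```text
top [[443.6, 0.0, 253.6], [0.0, 443.6, 198.0], [0.0, 0.0, 1.0]] [[0.016, 0.996, -0.093, 0.507], [-1.0, 0.016, -0.006, -0.045], [-0.004, 0.093, 0.996, 0.878], [0.0, 0.0, 0.0, 1.0]]
scene [[356.3, 0.0, 253.1], [0.0, 356.3, 187.9], [0.0, 0.0, 1.0]] [[0.463, -0.761, 0.454, 0.982], [0.886, 0.399, -0.235, -0.218], [-0.002, 0.511, 0.859, 0.799], [0.0, 0.0, 0.0, 1.0]]
{'clock': 0.1, 'joint_positions': [1.2, 0.277, -0.028, 1.268, 0.0, 1.467], 'qd': [0.001, -0.001, 0.001, 0.001, -0.001, 0.001], 'joint_efforts': [0.001, -44.671, 29.613, 0.008, -0.0, 0.0], 'ee_pos': [0.165, 0.602, 0.249], 'ee_rot': [-3.14, -0.0, 2.874], 'contact_force': [0.398, 0.131, -0.314], 'ft_torque': [-0.012, 0.019, 0.025], 'grasp_force': 0.0, 'width': 0.086}
```

View pics/top.png

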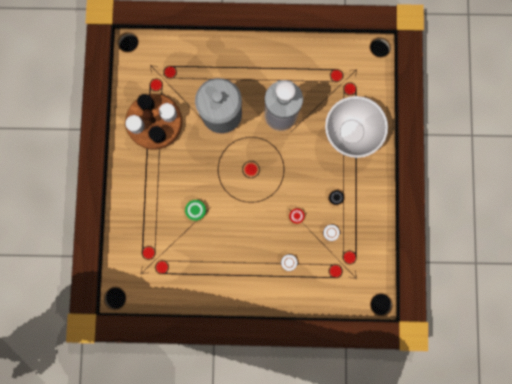

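View pics/scene.png

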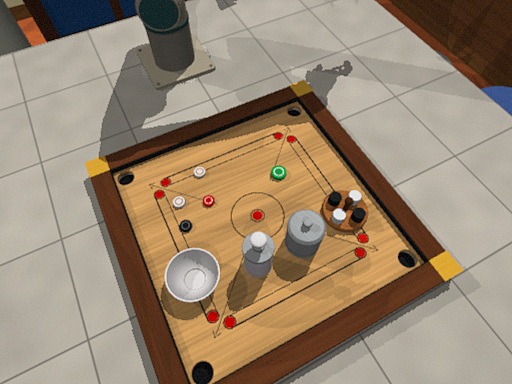

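The top view shows the striker at (195,210), the queen (ringed) at (297,216) and the printed centre spot at (251,169). The left base line's end circles are at (156,85) and (148,253), with the holder over its far half at (153,121). The near right pocket is at (381,304). In the scene view the striker is at (279,173), the queen at (208,201) and the near right pocket at (126,178). Next I'll measure these in both views.

```bash
cat > m.py <<'E'
from h import *
def blobs(d,name,lo=15):
    hsv=cv2.cvtColor(d['pixels'],cv2.COLOR_RGB2HSV);H,S,V=cv2.split(hsv)
    m={'red':((H<6)|(H>172))&(S>150)&(V>120),'green':(H>45)&(H<85)&(S>110),'dark':V<45}[name].astype(np.uint8)
    n,l,st,c=cv2.connectedComponentsWithStats(m)
    out=[]
    for i in range(1,n):
        if lo<st[i,4]<2000:
            cs,_=cv2.findContours((l==i).astype(np.uint8),cv2.RETR_EXTERNAL,cv2.CHAIN_APPROX_NONE)
            h=cv2.convexHull(cs[0]); M=cv2.moments(h)
            if M['m00']>0: out.append((M['m10']/M['m00'],M['m01']/M['m00'],int(st[i,4])))
    return out
def tri(a,ua,b,ub):
    o1,k1=ray(a,*ua);o2,k2=ray(b,*ub)
    s=np.linalg.lstsq(np.c_[k1,-k2],o2-o1,rcond=None)[0]
    p,q=o1+k1*s[0],o2+k2*s[1]; return (p+q)/2,np.linalg.norm(p-q)
E
python3 - <<'E'
from m import *
t=cam('top');s=cam('scene')
for c in ('green','red','dark'):
    A,B=blobs(t,c),blobs(s,c)
    for a in A:
        best=min((( tri(t,a[:2],s,b[:2]),b) for b in B),key=lambda q:q[0][1]+10*abs(q[0][0][2]-.035)*.1)
        print(c,np.round(a,1),pt(t,*a[:2]).round(4),'tri',best[0][0].round(4),best[0][1].round(4),np.round(best[1],1))
E
```

```text
green [195.1 209.8 138. ] [0.5619 0.0703 0.0355] tri [0.5623 0.0715 0.0329] 0.0017 [278.1 171.3  33. ]
green [194.8 209.7  65. ] [0.5619 0.0709 0.0355] tri [0.5623 0.0719 0.0326] 0.0012 [278.1 171.3  33. ]
red [169.8  71.7  94. ] [0.836  0.1297 0.0258] tri [0.8368 0.1306 0.0246] 0.0014 [359.8 252.2  71. ]
red [335.9  74.9  99. ] [ 0.833  -0.1989  0.029 ] tri [ 0.8349 -0.1989  0.0249] 0.0014 [229.2 321.7  94. ]
red [155.7  84.4  99. ] [0.8097 0.1569 0.0258] tri [0.8105 0.1578 0.0245] 0.0012 [362.5 237.6  75. ]
red [349.7  88.6  94. ] [ 0.8071 -0.2267  0.0252] tri [ 0.8081 -0.2258  0.0236] 0.0026 [212.4 316.1  88. ]
red [250.6 169.1 109. ] [ 0.6435 -0.0337  0.0246] tri [ 0.644  -0.033   0.0237] 0.0016 [257. 215.  64.]
red [296.7 215.5  54. ] [ 0.5542 -0.1231  0.0338] tri [ 0.5546 -0.1224  0.0318] 0.0018 [207.9 199.8  18. ]
red [296.6 215.4  29. ] [ 0.5543 -0.123   0.0338] tri [ 0.5546 -0.1224  0.0319] 0.0016 [207.9 199.8  18. ]
red [148.2 252.4 109. ] [0.4796 0.1584 0.0285] tri [0.4797 0.1605 0.0223] 0.0014 [291.  138.7  41. ]
red [349.2 257.1 110. ] [ 0.477  -0.2239  0.0283] tri [ 0.4
[... 596 characters left out ...]
.149  0.0813] tri [0.7322 0.1573 0.0551] 0.0041 [346.4 205.1  41. ]
dark [157.2 134.1 194. ] [0.6999 0.1407 0.0667] tri [0.7035 0.1445 0.0522] 0.001 [334.1 198.7 142. ]
dark [336.3 196.8  29. ] [ 0.5911 -0.1986  0.034 ] tri [ 0.5916 -0.198   0.032 ] 0.002 [185.  224.9  20. ]
dark [115.1 297.9 325. ] [0.3906 0.2241 0.007 ] tri [0.3912 0.2231 0.011 ] 0.0005 [293.5 112.4  59. ]
dark [380.5 304.3 302. ] [ 0.3868 -0.2886  0.0058] tri [ 0.3881 -0.2856  0.0122] 0.0024 [125.7 179.3  98. ]
dark [374.  337.3  17. ] [ 0.333  -0.2648  0.0459] tri [ 0.3049 -0.2978 -0.0959] 0.009 [125.7 179.3  98. ]
dark [382.9 337.   18. ] [ 0.3333 -0.2817  0.0436] tri [ 0.3127 -0.3039 -0.0791] 0.0256 [125.7 179.3  98. ]
```

```bash
python3 -m pendant '[[0,-0.3,-0.23,0,-0.12],[0,-0.6,-0.46,0,-0.255],[0,-0.9,-0.7,0,-0.255],[0,-1,-0.78,0,-0.255],[0,-1,-0.78,0,-0.255]]'; python3 -m pendant '[[0,-0.15,-0.25,0,0],[0,-0.3,-0.5,0,0],[0,-0.45,-0.75,0,0],[0,-0.6,-1,0,0],[0,-0.6,-1,0,0]]'
```

```text
clock: 0.82
ee_pos: [0.3187, 0.3963, 0.2499]
ee_rot: [-3.141, 0.0, 3.135]
contact_force: [-0.3, 1.5, 1.0]
width: 0.0854
grasp_force: 0.0
clock: 1.45
ee_pos: [0.4385, 0.1972, 0.25]
ee_rot: [-3.142, 0.001, 3.136]
contact_force: [-0.1, 0.6, -0.6]
width: 0.0853
grasp_force: 0.0
```

```bash
python3 -m pendant '[[0,-0.2,-0.2,0,0],[0,-0.4,-0.4,0,0],[0,-0.62,-0.63,0.1,0],[0,-0.62,-0.63,0.35,0],[0,-0.62,-0.63,0.6,0],[0,-0.62,-0.63,0.75,0],[0,-0.62,-0.63,0.75,0]]'
python3 - <<'E'
from m import *
w=cam('wrist');save(w,'w1.png');print(r.get_state()['ee_pos'])
for b in blobs(w,'green'): print(b,pt(w,*b[:2]).round(4),onplane(w,b[0],b[1],.0355).round(4))
E
```

```text
clock: 2.33
ee_pos: [0.5576, 0.0748, 0.097]
ee_rot: [3.141, -0.007, -3.14]
contact_force: [0.4, 0.1, 0.3]
width: 0.0852
grasp_force: 0.0
[0.55964271 0.0746236  0.09917945]
(249.13604617604614, 222.52738816738815, 1565) [0.5593 0.0731 0.0361] [0.5595 0.0731 0.0355]
(249.20955165692004, 225.36574074074073, 713) [0.5606 0.0732 0.0376] [0.5615 0.0732 0.0355]
```

View pics/w1.png

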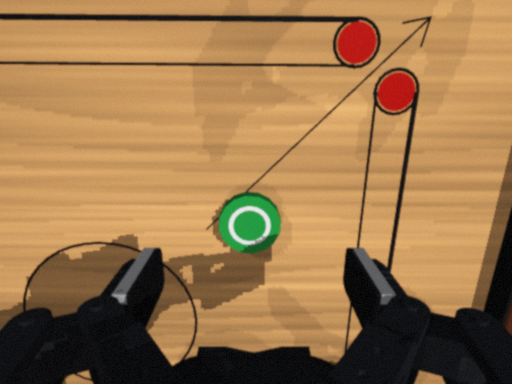

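The wrist view shows the striker centred between the open pads at (249,223), with nothing else near the fingers.

```bash
python3 -m pendant '[[0.35,0,0,0.05,0],[0.35,0,0,0.05,0],[0.35,0,0,0.05,0],[0.35,0,0,0.12,0],[0.35,0,0,0.2,0],[0.35,0,0,0.25,0],[0.35,0,0,0.25,0],[0.35,0,0,0.25,0]]' 20
python3 - <<'E'
from m import *
w=cam('wrist');save(w,'w2.png');print(r.get_state()['ee_pos'])
for b in blobs(w,'green'): print(b,pt(w,*b[:2]).round(4),onplane(w,b[0],b[1],.0355).round(4))
E
```

```text
clock: 3.38
ee_pos: [0.5609, 0.0732, 0.05]
ee_rot: [3.142, 0.0, 3.141]
contact_force: [-0.5, -0.5, 0.8]
width: 0.0554
grasp_force: 0.0
[0.56118612 0.07314168 0.05032968]
(251.37108013937282, 257.77918118466897, 1176) [0.5607 0.0732 0.0373] [0.5617 0.0731 0.0355]
```

View pics/w2.png

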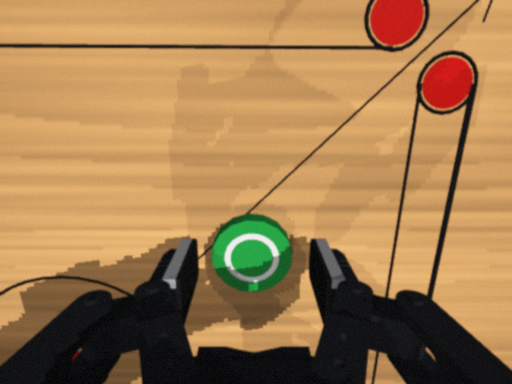

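The striker at (251,257) sits centred between the pads. Now I'll narrow the gap and go lower, watching the force.

```bash
python3 -m pendant '[[0.43,0,0,0,0],[0.43,0,0,0.02,0],[0.43,0,0,0.035,0],[0.43,0,0,0.035,0],[0.43,0,0,0.035,0]]'
python3 - <<'E'
from m import *
w=cam('wrist');save(w,'w3.png')
s=r.get_state();print(s['ee_pos'],s['width'],s['contact_force'],s['ee_rot'])
D=w['depth']
for v in range(200,300,10): print(v,[None if D[v,u]==0 else round(float(pt(w,u,v)[2]),3) for u in range(160,350,10)])
E
```

```text
clock: 4.05
ee_pos: [0.5607, 0.0732, 0.043]
ee_rot: [3.142, -0.0, 3.141]
contact_force: [-0.2, 0.3, 0.0]
width: 0.0488
grasp_force: 0.0
[0.56075426 0.07315814 0.04300276] 0.04878799613559768 [-0.60535475 -0.7665753  -0.78272673] [-3.14154791e+00 -1.16489818e-06  3.14082507e+00]
200 [0.027, 0.026, 0.027, 0.026, 0.026, 0.027, 0.027, 0.026, 0.026, 0.027, 0.026, 0.026, 0.027, 0.026, 0.026, 0.026, 0.026, 0.026, 0.027]
210 [None, 0.026, 0.027, 0.025, 0.027, 0.027, 0.026, 0.026, 0.027, 0.027, 0.026, 0.026, 0.026, 0.027, 0.026, 0.026, 0.026, 0.026, 0.027]
220 [0.026, 0.026, 0.025, 0.027, 0.026, 0.027, 0.026, 0.027, 0.027, 0.029, 0.028, 0.026, 0.025, 0.025, 0.026, 0.027, 0.027, 0.027, 0.027]
230 [0.026, 0.027, 0.026, 0.026, 0.026, 0.027, 0.027, 0.034, 0.036, 0.037, 0.036, 0.036, 0.028, 0.027, 0.026, 0.027, 0.026, 0.027, 0.026]
240 [0.026, 0.027, 0.027, 0.035, 0.035, 0.027, 0.035, 0.037, 0.036, 0.036, 0.037, 0.037, 0.036, 0.027, 0.027, 0.035, 0.027, 0.026, 0.027]
250 [0.026, 0.025, 0.037, 0.044, 0.041, 0.027, 0.036, 0.036, 0.037, 0.037, 0.037, 0.037, 0.036, 0.036, 0.026, 0.044, 0.044, 0.037, 0.026]
260 [0.027, 0.046, 0.053, 0.054, 0.042, 0.036, 0.037, 0.036, 0.038, 0.038, 0.037, 0.037, 0.037, 0.036, 0.026, 0.049, 0.053, 0.046, 0.027]
270 [0.027, 0.054, 0.06, 0.06, 0.043, 0.037, 0.036, 0.037, 0.036, 0.037, 0.036, 0.036, 0.037, 0.036, 0.026, 0.051, 0.061, 0.061, 0.054]
280 [0.07, 0.067, 0.065, 0.064, 0.045, 0.025, 0.036, 0.037, 0.037, 0.037, 0.036, 0.036, 0.037, 0.026, 0.026, 0.052, 0.065, 0.068, 0.072]
290 [0.075, 0.074, 0.074, 0.065, 0.046, 0.026, 0.026, 0.037, 0.037, 0.037, 0.037, 0.036, 0.036, 0.026, 0.025, 0.052, 0.065, 0.074, 0.075]
```

View pics/w3.png

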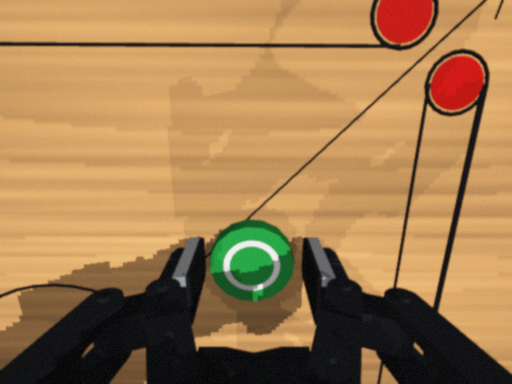

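The pads now bracket the striker at (252,260), with the tips just below its top face. I'll go slightly lower.

```bash
python3 -m pendant '[[0.43,0,0,0.01,0],[0.43,0,0,0.01,0],[0.43,0,0,0.01,0]]';  python3 -m pendant '[[0.46,0,0,0.01,0],[0.46,0,0,0.01,0],[0.46,0,0,0.01,0]]'
python3 - <<'E'
from m import *
w=cam('wrist')
D=w['depth'];z=lambda u,v:pt(w,u,v)[2]
# lower tip: leading rim of the pads, outside the striker
for v in range(228,252,3): print(v,[round(float(z(u,v)),3) for u in list(range(180,206,4))+list(range(300,330,4)) if D[v,u]])
print(blobs(w,'green'))
E
```

```text
clock: 4.47
ee_pos: [0.5611, 0.0732, 0.0419]
ee_rot: [-3.142, 0.001, 3.141]
contact_force: [-1.7, -0.8, 6.0]
width: 0.0489
grasp_force: 2.8
clock: 4.85
ee_pos: [0.5614, 0.0733, 0.0423]
ee_rot: [-3.142, 0.001, 3.141]
contact_force: [-6.1, -0.4, 19.8]
width: 0.0463
grasp_force: 10.0
228 [0.026, 0.026, 0.026, 0.025, 0.026, 0.026, 0.026, 0.027, 0.026, 0.027, 0.027, 0.027, 0.027, 0.027]
231 [0.027, 0.027, 0.027, 0.027, 0.027, 0.026, 0.025, 0.026, 0.027, 0.026, 0.026, 0.026, 0.026, 0.027, 0.026]
234 [0.026, 0.027, 0.026, 0.026, 0.026, 0.028, 0.027, 0.026, 0.026, 0.026, 0.026, 0.026, 0.026, 0.027, 0.027]
237 [0.026, 0.026, 0.027, 0.031, 0.031, 0.031, 0.032, 0.026, 0.031, 0.032, 0.031, 0.026, 0.028, 0.026, 0.027]
240 [0.026, 0.027, 0.026, 0.034, 0.033, 0.034, 0.026, 0.034, 0.034, 0.033, 0.035, 0.027, 0.026, 0.026]
243 [0.027, 0.027, 0.026, 0.037, 0.036, 0.037, 0.034, 0.028, 0.037, 0.036, 0.037, 0.037, 0.026, 0.026, 0.026]
246 [0.026, 0.027, 0.039, 0.039, 0.04, 0.04, 0.036, 0.028, 0.038, 0.04, 0.039, 0.039, 0.027, 0.027, 0.027]
249 [0.036, 0.034, 0.043, 0.043, 0.043, 0.043, 0.035, 0.028, 0.038, 0.044, 0.043, 0.042, 0.042, 0.035, 0.036]
[(251.00199282582702, 264.9686462069881, 1291)]
```

The tips touched the board with TCP z at 0.042. I'll raise them about 3 mm and slide.

```bash
python3 -m pendant '[[0.46,0,0,-0.03,0],[0.46,0,0,-0.03,0],[0.46,0,0,-0.03,0]]' && python3 -m pendant '[[0.46,0,0.05,0,0],[0.46,0,0.11,0,0],[0.46,0,0.17,0,0],[0.46,0,0.23,0,0],[0.46,0,0.29,0,0],[0.46,0,0.35,0,0],[0.46,0,0.4,0,0],[0.46,0,0.44,0,0],[0.46,0,0.44,0,0],[0.46,0,0.44,0,0]]'
python3 - <<'E'
from m import *
w=cam('wrist');save(w,'w4.png')
for n,d in (('w',w),('t',cam('top')),('s',cam('scene'))):
  for b in blobs(d,'green'): print(n,np.round(b,1),onplane(d,b[0],b[1],.0365).round(4))
E
```

```text
clock: 5.28
ee_pos: [0.5605, 0.0732, 0.0445]
ee_rot: [3.142, -0.001, 3.141]
contact_force: [-0.3, -0.8, 0.7]
width: 0.046
grasp_force: 0.0
clock: 6.52
ee_pos: [0.5608, 0.161, 0.045]
ee_rot: [-3.141, -0.0, 3.141]
contact_force: [-0.4, 0.1, 0.4]
width: 0.0459
grasp_force: 0.0
w [ 251.6  263.9 1237. ] [0.5615 0.1611 0.0365]
t [150.4 217.2  17. ] [0.5462 0.1547 0.0365]
s [308.6 159.4  68. ] [0.5693 0.16   0.0365]
s [307.1 158.   31. ] [0.5637 0.1589 0.0365]
```

View pics/w4.png

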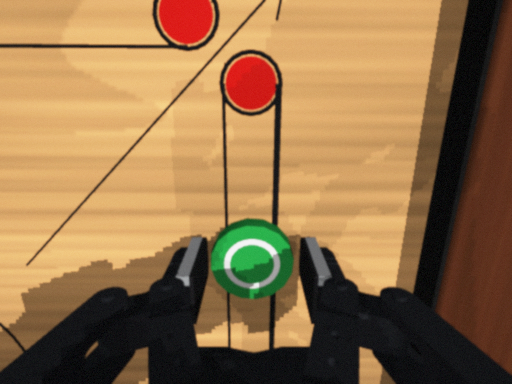

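The striker at (252,260) lies centred over both lines, at columns 227 and 275. Next I'll release it, rise and check it.

```bash
python3 -m pendant '[[0.3,0,0,0,0],[0.2,0,0,0,0],[0,0,0,0,0],[0,0,0,-0.05,0],[0,0,0,-0.15,0],[0,0,0,-0.35,0],[0,0,0,-0.5,0],[0,0,0,-0.5,0],[0,0,0,-0.5,0]]' && python3 -m pendant '[[1,0,-0.15,0,0],[1,0,-0.35,0,0],[1,0,-0.6,0,0],[1,0,-0.8,0,0],[1,0,-0.8,0,0],[1,0,-0.8,0,0]]'
python3 - <<'E'
from m import *
for n in ('wrist','top','scene'):
  d=cam(n)
  if n=='top': save(d,'t2.png')
  for b in blobs(d,'green',40): print(n,'green',np.round(b,1),onplane(d,b[0],b[1],.0365).round(4))
  for b in blobs(d,'red',12):
    p=onplane(d,b[0],b[1],.026)
    print(n,np.round(b,1),p.round(4))
E
```

```text
clock: 7.8
ee_pos: [0.5604, 0.1611, 0.1449]
ee_rot: [-3.142, -0.0, 3.141]
contact_force: [-0.3, -0.6, -0.5]
width: 0.0853
grasp_force: 0.0
clock: 8.55
ee_pos: [0.5597, 0.0015, 0.1438]
ee_rot: [3.141, -0.002, 3.141]
contact_force: [-0.2, 0.3, -0.5]
width: -0.0001
grasp_force: 0.0
wrist green [ 451.9  196.1 1243. ] [0.5598 0.1586 0.0365]
wrist green [455.2 198.3 476. ] [0.5617 0.1616 0.0365]
wrist [439.3  47.7 811. ] [0.4518 0.1352 0.026 ]
wrist [468.5  87.2 720. ] [0.4785 0.1616 0.026 ]
wrist [ 96.9 186.6 519. ] [ 0.5547 -0.1242  0.026 ]
wrist [ 96. 188. 250.] [ 0.5558 -0.1251  0.026 ]
wrist [210.5 277.5 255. ] [ 0.64   -0.0357  0.026 ]
top [169.9  71.7  94. ] [0.8359 0.1295 0.026 ]
top [335.9  74.9  98. ] [ 0.8342 -0.1995  0.026 ]
top [155.7  84.4  98. ] [0.8097 0.1568 0.026 ]
top [349.6  88.6  95. ] [ 0.8068 -0.2264  0.026 ]
top [296.7 215.5  51. ] [ 0.5546 -0.1238  0.026 ]
top [296.6 215.5  28. ] [ 0.5546 -0.1237  0.026 ]
top [349.4 256.7 110. ] [ 0.4777 -0.2247  0.026 ]
top [335.2 270.8 112. ] [ 0.4508 -0.1978  0.026 ]
scene green [307.2 159.3  85. ] [0.5674 0.1568 0.0365]
scene [279.3 136.1  17. ] [0.4591 0.1354 0.026 ]
scene [290.9 138.7  41. ] [0.482  0.1591 0.026 ]
scene [165.2 181.7  49. ] [ 0.4527 -0.1961  0.026 ]
scene [158.9 194.2  56. ] [ 0.4803 -0.2228  0.026 ]
scene [207.9 200.4  36. ] [ 0.5534 -0.1215  0.026 ]
scene [207.9 199.8  18. ] [ 0.5517 -0.1209  0.026 ]
scene [257. 215.  64.] [ 0.6452 -0.0328  0.026 ]
scene [362.5 237.6  73. ] [0.811  0.1577 0.026 ]
scene [359.8 252.2  73. ] [0.8373 0.1308 0.026 ]
scene [212.3 316.1  95. ] [ 0.809  -0.2246  0.026 ]
scene [229.2 321.6  95. ] [ 0.8351 -0.1981  0.026 ]
```

View pics/t2.png

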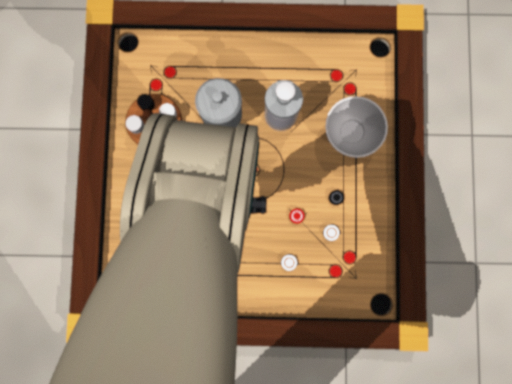

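The striker is released at about (0.560, 0.160), on the base line. The queen is unmoved at image (297,216). I'll point at the queen now.

```bash
python3 -m pendant '[[1,0.03,-0.2,0,0],[1,0.03,-0.45,0,0],[1,0.03,-0.62,0,0],[1,0.03,-0.62,0.1,0],[1,0.03,-0.62,0.22,0],[1,0.03,-0.62,0.34,0],[1,0.03,-0.62,0.34,0],[1,0.03,-0.62,0.34,0]]'
python3 - <<'E'
from m import *
w=cam('wrist');save(w,'w5.png');print(r.get_state()['ee_pos'])
for b in blobs(w,'red'): print(np.round(b,1),onplane(w,b[0],b[1],.034).round(4))
E
```

```text
clock: 9.7
ee_pos: [0.5552, -0.1224, 0.0777]
ee_rot: [-3.141, 0.001, -3.141]
contact_force: [-0.2, -0.6, -0.9]
width: -0.0004
grasp_force: 0.0
[ 0.55564673 -0.12262363  0.07815652]
[ 107.7   36.  1511. ] [ 0.4508 -0.1924  0.034 ]
[  65.1   90.4 1274. ] [ 0.476  -0.2178  0.034 ]
[254.8 224.6 751. ] [ 0.5511 -0.1205  0.034 ]
[254.6 226.6 360. ] [ 0.5524 -0.1206  0.034 ]
```

View pics/w5.png

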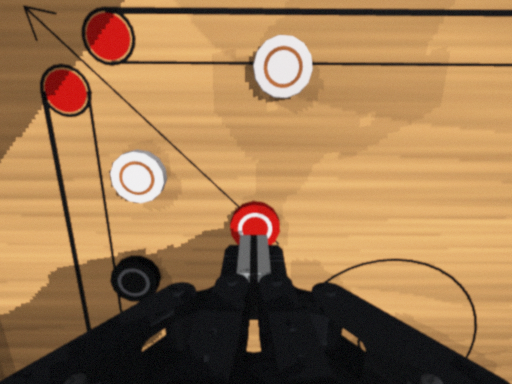

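The fingertips are over the queen at (254,225), about 24 mm above its top face. I'll hold here, then move to the pocket.

```bash
python3 -m pendant '[[1,0,0,0,0],[1,0,0,0,0],[1,0,0,0,0],[1,0,0,0,0],[1,0,0,0,0],[1,0,0,0,0],[1,0,0,0,0],[1,0,0,0,0],[1,0,0,0,0],[1,0,0,0,0]]'; python3 -m pendant '[[1,0,0,0,0],[1,0,0,0,0],[1,0,0,0,0],[1,0,0,0,0],[1,0,0,0,0],[1,0,0,0,0],[1,0,0,0,0],[1,0,0,0,0],[1,0,0,0,0],[1,0,0,0,0]]'; python3 -m pendant '[[1,0,0,-0.15,0],[1,0,0,-0.25,0],[1,0.2,-0.2,-0.25,0],[1,0.42,-0.4,-0.25,0],[1,0.65,-0.6,-0.25,0],[1,0.825,-0.805,-0.25,0],[1,0.825,-0.805,-0.25,0],[1,0.825,-0.805,-0.25,0]]'
python3 - <<'E'
from m import *
w=cam('wrist');t=cam('top');save(w,'w6.png');print(r.get_state()['ee_pos'])
for b in blobs(w,'dark',300): print(np.round(b,1),onplane(w,b[0],b[1],.026).round(4))
for b in blobs(t,'green'): print('striker',np.round(b,1),onplane(t,b[0],b[1],.0365).round(4))
E
```

```text
clock: 11.0
ee_pos: [0.5546, -0.1228, 0.077]
ee_rot: [3.142, -0.0, 3.141]
contact_force: [-0.1, 0.4, 0.1]
width: 0.0002
grasp_force: 0.0
clock: 12.25
ee_pos: [0.5546, -0.1228, 0.077]
ee_rot: [3.142, -0.0, 3.141]
contact_force: [0.3, -0.1, -0.1]
width: -0.0
grasp_force: 0.0
clock: 13.25
ee_pos: [0.3896, -0.2836, 0.1271]
ee_rot: [3.141, 0.0, 3.14]
contact_force: [0.4, 0.3, -0.1]
width: 0.0
grasp_force: 0.0
[ 0.39016106 -0.28291241  0.12698952]
[ 253.8  193.6 1808. ] [ 0.3855 -0.2821  0.026 ]
striker [149.1 208.8 151. ] [0.5623 0.1578 0.0365]
striker [148.5 208.7  65. ] [0.5623 0.1589 0.0365]
```

View pics/w6.png

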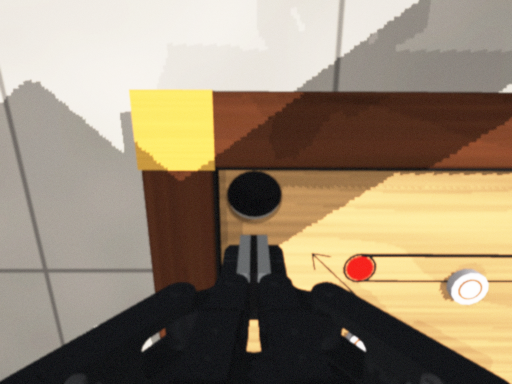

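The pocket at (254,194) lies right under the fingertips' position, and the striker reads (0.562, 0.158). I'll descend and hold.

```bash
python3 -m pendant '[[1,0,0,0.1,0],[1,0,0,0.2,0],[1,0,0,0.285,0],[1,0,0,0.285,0],[1,0,0,0.285,0],[1,0,0,0.285,0],[1,0,0,0.285,0],[1,0,0,0.285,0],[1,0,0,0.285,0],[1,0,0,0.285,0]]'; python3 -m pendant '[[1,0,0,0,0],[1,0,0,0,0],[1,0,0,0,0],[1,0,0,0,0],[1,0,0,0,0],[1,0,0,0,0],[1,0,0,0,0],[1,0,0,0,0],[1,0,0,0,0],[1,0,0,0,0]]'; python3 -m pendant '[[1,0,0,0,0],[1,0,0,0,0],[1,0,0,0,0],[1,0,0,0,0],[1,0,0,0,0],[1,0,0,0,0],[1,0,0,0,0],[1,0,0,0,0]]'
python3 - <<'E'
from m import *
s=cam('scene');save(s,'s3.png')
E
```

```text
clock: 14.6
ee_pos: [0.3894, -0.2837, 0.07]
ee_rot: [3.142, -0.0, 3.141]
contact_force: [-1.1, 0.6, -0.0]
width: 0.0002
grasp_force: 0.0
clock: 15.85
ee_pos: [0.3895, -0.2837, 0.07]
ee_rot: [-3.142, -0.0, 3.141]
contact_force: [0.1, -0.5, -0.1]
width: 0.0
grasp_force: 0.0
clock: 16.85
ee_pos: [0.3895, -0.2837, 0.07]
ee_rot: [-3.142, 0.0, 3.141]
contact_force: [-0.1, -0.1, -0.3]
width: -0.0001
grasp_force: 0.0
```

View pics/s3.png

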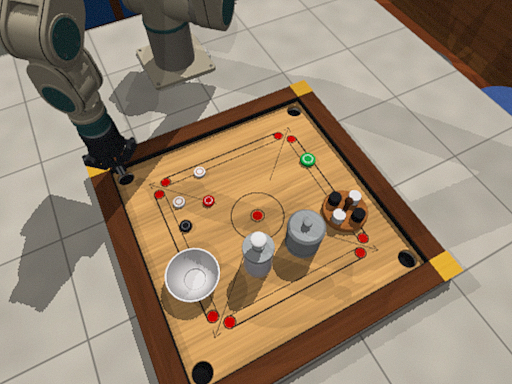

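The striker (308,159) is on the left base line, the fingertips are over the pocket (126,178), and everything else is where it was. I'll hand the job in.

```bash
python3 -c "
from workcell import r
print(r.finish_job())"
```

```text
the job is handed in; nothing more can be done
None
```

The job is handed in: the striker was slid onto the left base line across both black lines and released, then the fingertips held for over two seconds about 2.5 cm above the queen and then the near right pocket, and the final pictures show nothing else moved.

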